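# Throw away a used-up bottle through a self-closing tipping hopper

## Task

The white bottle in the rack is used up: throw it away through the waste box's tipping hopper. In the rack only its cap can be gripped, so draw it out by the cap, lay it on the table and let go; then take it again round the body and set it down (do not drop it) lengthwise in the hopper. Push the hopper's lever away from you past its catch until the bottle has slid into the box, then let the hopper swing fully shut; leave the ink bottle in the rack and the two bottles on the table where they are.

Things in the scene. Friction and masses are not known exactly. Their poses are not given: they have to be found in the camera images.
- medium_bottle: Used-up bottle: white, flat-oval, black round cap; 107 mm long, 60 wide (y), 43 thick (x), about 0.11 kg. Origin: centre of its base; z runs along it to the cap. Body to z = 86 mm, cap (30 mm diameter) from 86 to 107. It starts lying on a broad face (x up) in either bay of the rack, base at the back, cap out in front. Lying on the table its axis is 21 mm up.
- bottle_mid (a point): On the bottle's axis 36 mm from the base: where to take it round the body. The sides are straight and 59 mm apart from 4 to 56 mm from the base, rounded beyond.
- bottle_cap (a point): On the bottle's axis at the middle of the cap, 96 mm from the base: where to take it by the cap (30 mm wide).
- bottle_rack: Fixed plywood rack, 80 mm deep (x), 150 wide (y). Origin: centre of its underside; open front at x = -40 mm faces its -x. Two bays, centres at y = +36 and -36 mm, 66 wide, 74 deep, floor 5 thick; walls 40 high in front, 64 in the rear half, which a board covers. No room for fingers beside a body; the cap's centre is about 24 mm out in front. Bottles come out straight along -x.
- rack_ink: Ink bottle with black dropper cap, 70 mm long, 40 mm across, lying in the other bay of the rack, wholly inside it. Leave it. Origin: centre of its base, z axis towards its cap.
- waste_box: Grey sheet-steel waste box fixed to the table, 260 mm deep (x), 228 wide (y); flat hood over its rear part, from x = +41 mm back, top 218 mm up. Origin: centre of its underside; front faces its -x. The steel tipping hopper hangs in its front half, lever on the right. Inside, a sloping floor (65 mm up at the front, 11 at the back) receives what is tipped.
- axle (a point): Point on the hopper's axle, 170 mm above the table, 45 mm in front (-x) of the box's origin. The axle runs along the box's y axis.
- hopper (a joint): Hopper angle, rad: 0 home, stop at 1.2; grows as its back edge goes down and the lever moves to the box's +x. A spring always pulls it home (0.6 N m at home, 1.0 at the stop); a sprung ball catch adds up to 0.3 N m until 0.22 rad and is clear at 0.45: 8 to 12 N at the lever. The bottle slides out by 0.9 rad; push to about 1.0, not onto the stop. Let go, it swings home through the catch.
- hopper_bed (a point): Middle of the hopper's floor, on its top; moves with the hopper, axes as the box's when home; then 15 mm in front of the axle. Floor 132 mm front to back, 178 long along the box's y, sloping down to the front by 0.14 rad; end walls 55 high, flared front wall 60, open at the back. The bottle lies along the box's y, either way round, its length about centred.
- hopper_grip (a point): Middle of the lever's black handle, a bar 22 mm in diameter, 56 long along the box's y, outside the box 142 mm to the right (-y) of its middle; moves with the hopper. 112 mm from the axle: at hopper angle q it is 112 sin(q - 0.61) mm behind (+x) the axle and 112 cos(q - 0.61) mm above it.
- gesso_bottle: Bystander: small white round bottle, 45 mm across and 66 mm tall, standing on the table. Origin: centre of its base.
- ink_bottle: Bystander: ink bottle with black dropper cap, 40 mm across and 70 mm tall, standing on the table. Origin: centre of its base.
Not all that is in view belongs to the job. What is shaped like the medium_bottle but orange or turquoise is not meant.

How it is judged:
By the outcome, as a careful person would: the job done as asked, in the order asked, and still so for the second after the job is handed in, with the robot touching nothing.
It also fails if it takes over 67 s, if anything falls off the work surface, if the arm or the gripper's body presses on something with over 40 N, if the wrist force passes 120 N, or if a joint passes its speed limit or range.

## Robot

A 7-joint arm with a two-finger parallel gripper is mounted at the origin on a cart in front of the work surface, level with it; the furniture and walls round the work are solid. World frame = base frame: x ahead of the robot, y to its left, z up, the work surface at z = 0. Lengths are in m, angles in rad, forces in N, time in s.
With the tool pointing down it reaches from about 0.4 to 0.875 m from the base axis. Payload 19.3 kg.
Tool frame: the origin (TCP) lies between the finger pads; the fingertips stand bot.tcp_to_tips ahead of it and the grasp point (between the pads) is the TCP (bot.tcp_to_tips is the distance from the TCP to the fingertips, in m); z points along the fingers, y is the line along which they close (so a half turn about z gives the same grasp; the last joint's range is limited). The gripper opens to 85 mm and grips with 20 to 120 N. Pads are 22 mm wide; open, the fingers measure 114 mm over their backs; the gripper's body (76 mm by 85 mm) begins 54 mm behind the grasp point. The pads swing forward as they close: fully open they stand 13 mm farther back than shut.
Start: joints at [-1.268, 0.521, -0.036, 1.599, 0.021, 1.021, -0.113], TCP at [0.228, 0.582, 0.25] pointing down, gripper open.
Joint ranges: [-2.91, 2.91], [-0.3, 2.13], [-1.5, 1.42], [0.17, 2.43], [-1.26, 4.41], [0.16, 1.93], [-2.52, 2.52]. Speed limits (rad/s): [1.89, 1.89, 2.39, 2.39, 3.01, 3.01, 3.01].

## Interface

Orientations are given as [roll, pitch, yaw] about the fixed x, y, z axes, in that order (R = Rz(yaw) Ry(pitch) Rx(roll)).
In Python, from workcell import telemetry, grab_frame, bot gives the robot as it stands. The module is installed in compiled form; this text tells all that it offers.
- The arm moves only by the shell command python3 -m crank 'ROWS' [FORCE]. ROWS is text: rows parted by semicolons, each of 7 numbers parted by spaces: the finger opening in m, from 0 to 0.0854, then the shift along the tool's x, y, z in m, then the turn, a rotation vector about the tool's x, y, z in degrees. A call has exactly 8 rows; each row shifts and turns the commanded pose from where the row before left it, along the tool's axes as they then stand; what a row does not reach is not made up. A row lasts 1/12 s, in which the tool goes at most 41.7 mm and 7.16 degrees, less where a joint would pass 70% of its speed; a pose out of reach is approached as far as the arm can. A call with a gripper value outside its range is refused whole. The fingers move at their own pace and stop on an object; FORCE is the grip in N (left out, the last holds). Time passes only in rows, so rows that do not move let the fingers close, or fill a call up. It gives the time, the measured TCP pose, the force, the opening and the grip force at its end, in the units of the state.
- telemetry.observe(): the state, without advancing time (a new reading comes with each control period).
- grab_frame(name): name is "scene" or "top" or "wrist"; returns a dict with "pixels" (420x560x3 uint8, red, green, blue), "depth" (420x560 float32, m along the optical axis (not along the pixel's ray), 0 where there is no reading), "vertical_fov" (degrees; the focal length in pixels is half the picture's height over the tangent of half this angle, whatever the lens; pixels are square), "cx", "cy" (the principal point, pixels), "R" (3x3) and "t" (3): a world point X has camera coordinates R X + t; the wrist camera has in their place "hand_eye" (4x4, takes a point from camera to tool coordinates, whose origin is the TCP and whose axes are the flange's). Camera axes: x right, y down, z forward; pixel columns grow to the right and rows downward; lengths in m; the calibration is good to about 2 mm. A picture is of the moment at which its call begins: read the wrist's pose just before it.
- bot.job_done(): hands the job in; it is judged then, once.
The state is a dict: "clock": time; "qpos": joint angles; "qd": joint speeds; "joint_efforts": joint torques, N m; "position": TCP position; "tool_rot": TCP orientation; "force": force on the tool from outside, world axes, zero at the start; "moment": the same for the moment, N m; "grip_width": finger opening in m; "finger_force": force on a finger pad.
Only numpy, scipy, OpenCV 4.12 (cv2) and the standard library are available. Lean on these libraries where they do the work, as an engineer would, in place of code of your own. Each camera call takes 0.05 s, during which the arm holds its last target. There are 200 camera calls.

## Working session

There is one attempt and no reset: what is moved stays moved. The work goes in short steps, Python scripts to look and compute and a shell command to move; the robot and the scene stay as the last step left them, time stands still between calls to the robot, and variables do not carry over. Pictures are saved under pics/ and viewed, at most 10 in all, crops included, and the job is handed in when it is done.

```bash
mkdir -p pics; cat > h.py <<'E'
import numpy as np, cv2
from scipy.spatial.transform import Rotation as Rn
from workcell import telemetry, grab_frame, bot
def look(n,save=None):
    s=telemetry.observe(); f=grab_frame(n); d=f["depth"]; H,W=d.shape
    fl=H/2/np.tan(np.radians(f["vertical_fov"])/2)
    u,v=np.meshgrid(np.arange(W),np.arange(H))
    P=np.stack([(u-f["cx"])/fl*d,(v-f["cy"])/fl*d,d],-1)
    if n=="wrist":
        T=np.array(f["hand_eye"]); P=P@T[:3,:3].T+T[:3,3]
        P=P@Rt(s).T+np.array(s["position"])
    else: P=(P-np.array(f["t"]).ravel())@np.array(f["R"])
    P[d==0]=np.nan
    if save: cv2.imwrite(save,cv2.cvtColor(f["pixels"],cv2.COLOR_RGB2BGR))
    return f["pixels"],P,s
def Rt(s):
    r=np.array(s["tool_rot"]); return r if r.shape==(3,3) else Rn.from_euler("xyz",r).as_matrix()
E
python3 - <<'E'
from h import *
s=telemetry.observe(); print(s, bot.tcp_to_tips); print(Rt(s).round(3))
for n in("scene","top"):
    px,P,s=look(n,f"pics/{n}0.png"); np.savez(f"{n}0.npz",px=px,P=P)
E
```

```text
{'clock': 0.0, 'qpos': array([-1.26817941,  0.52201031, -0.03634163,  1.60000043,  0.02125806,
        1.02108091, -0.11275104]), 'qd': array([ 0.00082196, -0.00057198,  0.00117063, -0.00012381,  0.0009179 ,
        0.00075212,  0.00018151]), 'joint_efforts': array([ 1.17369760e-03, -9.27090883e+01,  1.98115222e+00, -3.69947255e+01,
        1.80612324e-02,  8.04042531e-03,  2.40219629e-05]), 'position': array([0.22757706, 0.58176399, 0.24973059]), 'tool_rot': array([-3.14048649e+00,  1.20855716e-04,  2.76885735e+00]), 'force': array([-0.21018606, -0.32733733, -0.33174884]), 'moment': array([ 0.01868496,  0.00841116, -0.0005928 ]), 'finger_force': 0.0, 'grip_width': 0.08527312891922852} 0.019
[[-0.931  0.364 -0.   ]
 [ 0.364  0.931 -0.001]
 [-0.    -0.001 -1.   ]]
```

View pics/scene0.png

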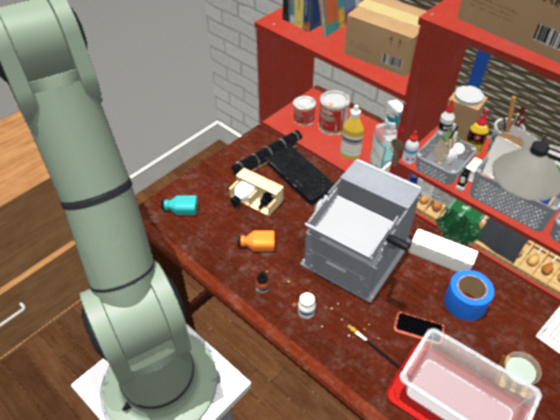

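View pics/top0.png

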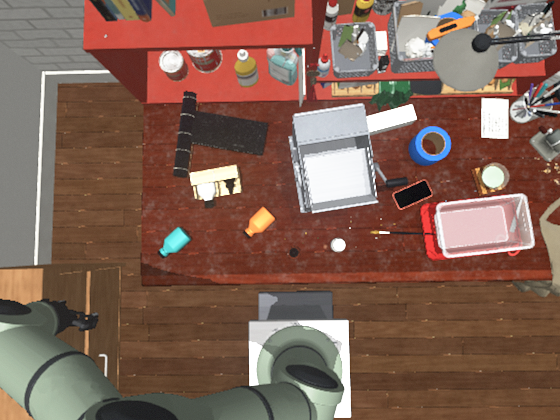

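The scene picture shows the rack at about (257,190) with the white bottle in its left bay, and the box at (360,230) with its lever on the right at (398,241). In the top picture the rack is at (216,183), the box at (335,160) and its handle at (397,182). The gesso bottle is at (338,245) and the ink bottle at (293,253).

```bash
python3 - <<'E'
import numpy as np, cv2
D=np.load("top0.npz"); px,P=D["px"].astype(int),D["P"]; hsv=cv2.cvtColor(D["px"],cv2.COLOR_RGB2HSV).astype(int)
def reg(c0,c1,r0,r1,zl,zh):
    m=np.zeros(P.shape[:2],bool); m[r0:r1,c0:c1]=1
    return m&(P[...,2]>zl)&(P[...,2]<zh)
def rect(name,m):
    p=P[m][:,:2].astype(np.float32); print(name,len(p),"mean",P[m].mean(0).round(3),"rect",cv2.minAreaRect(p*1000), "zr",np.percentile(P[m][:,2],[5,50,95]).round(3))
rect("table",reg(280,380,225,235,-.05,.05))
rect("rack",reg(180,250,155,205,.03,.12)); rect("rackboard",reg(180,250,155,205,.055,.12))
m=reg(180,250,155,215,.015,.12)
w=m&(hsv[...,1]<40)&(hsv[...,2]>140); rect("white",w)
b=m&(hsv[...,2]<60); 
n,l,st,c=cv2.connectedComponentsWithStats(b.astype(np.uint8))
for i in range(1,n):
    if st[i,4]>8: rect(f"black{c[i]}",l==i)
rect("hood",reg(280,380,95,165,.205,.235)); rect("box>0.12",reg(270,380,95,220,.12,.24))
rect("handle",reg(384,412,172,192,.15,.35))
rect("bed",reg(315,360,160,195,.05,.2))
rect("gesso",reg(325,352,232,257,.02,.12)); rect("ink",reg(283,304,240,266,.02,.12))
rect("orange",reg(240,280,200,242,.012,.12)); rect("turq",reg(155,195,222,262,.012,.12)); rect("phone",reg(388,436,178,212,.004,.05))
# hood front edge and rear edges profile
for r in range(98,214,6): print(r,[tuple(P[r,c].round(3)) for c in (300,335,365)])
E
```

```text
table 992 mean [ 0.439 -0.109  0.002] rect ((439.5137939453125, -109.2021484375), (323.2872314453125, 29.92264747619629), 89.04219818115234) zr [-0.003  0.002  0.007]
rack 1223 mean [0.602 0.275 0.052] rect ((596.4332275390625, 282.2818908691406), (215.5850372314453, 141.82643127441406), 75.88346862792969) zr [0.033 0.051 0.068]
rackboard 596 mean [0.615 0.261 0.064] rect ((615.0172119140625, 260.9414978027344), (40.40874481201172, 150.91531372070312), 9.677580833435059) zr [0.06  0.064 0.068]
white 812 mean [0.599 0.269 0.057] rect ((589.0947875976562, 255.7470245361328), (91.40863037109375, 148.14891052246094), 9.156702041625977) zr [0.036 0.062 0.068]
black[183.60606061 160.62626263] 99 mean [0.669 0.361 0.038] rect ((669.855712890625, 361.8392028808594), (20.423444747924805, 43.2205810546875), 86.49510955810547) zr [0.023 0.039 0.047]
black[182.68181818 173.        ] 44 mean [0.629 0.364 0.036] rect ((629.0205688476562, 365.0718078613281), (16.284217834472656, 21.960243225097656), 75.44864654541016) zr [0.024 0.037 0.045]
black[229.52380952 181.88095238] 42 mean [0.597 0.212 0.03
[... 4796 characters left out ...]
(-0.015), np.float64(0.01)), (np.float64(0.535), np.float64(-0.112), np.float64(0.163)), (np.float64(0.534), np.float64(-0.198), np.float64(0.161))]
200 [(np.float64(0.537), np.float64(-0.015), np.float64(0.009)), (np.float64(0.518), np.float64(-0.111), np.float64(0.164)), (np.float64(0.513), np.float64(-0.191), np.float64(0.196))]
206 [(np.float64(0.517), np.float64(-0.014), np.float64(0.01)), (np.float64(0.496), np.float64(-0.106), np.float64(0.206)), (np.float64(0.515), np.float64(-0.228), np.float64(-0.002))]
212 [(np.float64(0.498), np.float64(-0.014), np.float64(0.007)), (np.float64(0.496), np.float64(-0.129), np.float64(0.0)), (np.float64(0.495), np.float64(-0.227), np.float64(-0.0))]
```

```bash
python3 - <<'E'
import cv2
a=cv2.imread("pics/top0.png"); cv2.imwrite("pics/c1.png",cv2.resize(a[95:265,150:430],None,fx=2.8,fy=2.8,interpolation=cv2.INTER_CUBIC))
E
```

```text
(no output)
```

View pics/c1.png

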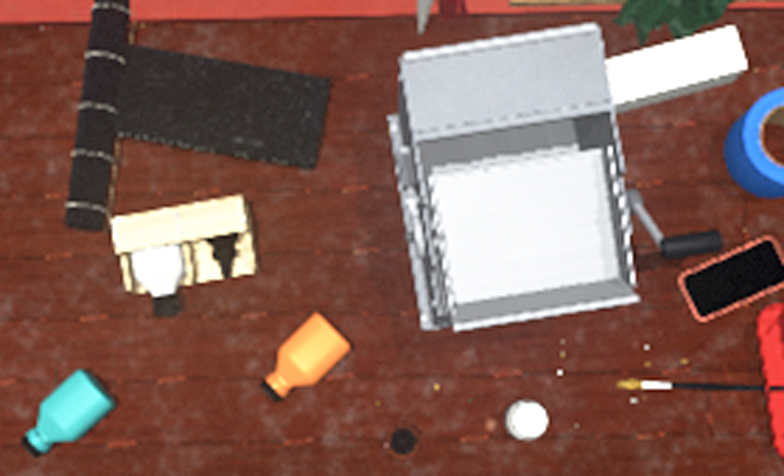

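The crop shows the white bottle in the rack's left bay, cap out in front at (167,305). The hopper is at home with its handle at (690,245). I get rack yaw 9.7°, box yaw about 8°, and the handle's height matches what it should be at home. Next I work out the moves.

```bash
cat >> h.py <<'E'
def frame(xy,deg):
    a=np.radians(deg); c,s=np.cos(a),np.sin(a)
    return lambda x,y,z=0.: np.array([xy[0]+c*x-s*y, xy[1]+s*x+c*y, z])
RACK=frame((.5953,.2576),9.7); BOX=frame((.6395,-.1055),8.0)
def goto(p,ydeg=None,tilt=0,label=""):
    """tool shift (after the turn) in mm, and turn in deg; ydeg = world direction of tool y, tilt about tool x"""
    s=telemetry.observe(); R=Rt(s)
    if ydeg is None: T=R
    else:
        a=np.radians(ydeg); y=np.array([np.cos(a),np.sin(a),0]); z=np.array([0,0,-1.]); T=np.stack([np.cross(y,z),y,z],1)@Rn.from_euler("x",tilt,degrees=True).as_matrix()
    rv=Rn.from_matrix(R.T@T).as_rotvec(degrees=True); d=(np.asarray(p)-s["position"])*1000
    print(label,"t",round(s["clock"],2),"pos",s["position"].round(4),"F",np.round(s["force"],1),"w",round(s["grip_width"],4),"turn",rv.round(2),"shift after turn",(T.T@d).round(1),"before",(R.T@d).round(1))
E
python3 -c "
from h import *
c=RACK(-.064,.036,.2); print(c); goto(c,99.7)"
```

```text
[0.52614936 0.282302   0.2       ]
 t 0.1 pos [0.2276 0.5818 0.2498] F [-0.8 -0.2 -0.5] w 0.0854 turn [-6.000e-02 -1.000e-02 -3.106e+01] shift after turn [-243.9 -345.5   49.8] before [-387.2 -170.1   50. ]
```

```bash
python3 -m crank '0.085 -0.0352 -0.0155 0.0045 0 0 0;0.085 -0.0352 -0.0155 0.0045 0 0 0;0.085 -0.0352 -0.0155 0.0045 0 0 0;0.085 -0.0352 -0.0155 0.0045 0 0 0;0.085 -0.0352 -0.0155 0.0045 0 0 0;0.085 -0.0352 -0.0155 0.0045 0 0 0;0.085 -0.0352 -0.0155 0.0045 0 0 0;0.085 -0.0352 -0.0155 0.0045 0 0 0' 30
python3 -m crank '0.085 -0.0352 -0.0155 0.0045 0 0 0;0.085 -0.0352 -0.0155 0.0045 0 0 0;0.085 -0.0352 -0.0155 0.0045 0 0 0;0.07 0 0 0 0 0 -6.2;0.07 0 0 0 0 0 -6.2;0.07 0 0 0 0 0 -6.2;0.07 0 0 0 0 0 -6.2;0.07 0 0 0 0 0 -6.2'
python3 - <<'E'
from h import *
px,P,s=look("wrist","pics/w1.png"); np.savez("w1.npz",px=px,P=P)
goto(RACK(-.064,.036,.2),99.7); print(s["qpos"].round(2))
hsv=cv2.cvtColor(px,cv2.COLOR_RGB2HSV)
c=RACK(-.064,.036,.03)
near=np.linalg.norm(P[...,:2]-c[:2],axis=-1)<.03
m=near&(P[...,2]>.02)&(P[...,2]<.06)&(hsv[...,2]<70)
p=P[m]; print("cap",len(p),p.mean(0).round(4),cv2.minAreaRect((p[:,:2]*1000).astype(np.float32)),np.percentile(p[:,2],[5,95]).round(3))
m=(P[...,2]>.055)&(P[...,2]<.075)&(np.linalg.norm(P[...,:2]-RACK(.02,0)[:2],axis=-1)<.1)
p=P[m]; print("board",len(p),p.mean(0).round(4),cv2.minAreaRect((p[:,:2]*1000).astype(np.float32)))
E
```

```text
clock: 0.77
position: [0.4457, 0.3624, 0.214]
tool_rot: [-3.141, -0.0, 2.769]
force: [0.5, 0.9, 0.7]
grip_width: 0.0851
finger_force: 0.0
clock: 1.43
position: [0.5261, 0.282, 0.2005]
tool_rot: [-3.141, -0.001, -2.968]
force: [0.3, 0.2, -0.7]
grip_width: 0.0698
finger_force: 0.0
 t 1.48 pos [0.5261 0.282  0.2005] F [-0.4 -0.2  0.4] w 0.0697 turn [-0.02 -0.03  0.72] shift after turn [-0.1  0.3  0.5] before [-0.1  0.3  0.5]
[-0.51  0.53 -0.12  1.72  0.08  0.89  1.08]
cap 876 [0.5255 0.2799 0.0376] ((526.7992553710938, 280.4729309082031), (21.000629425048828, 29.609560012817383), 7.919696807861328) [0.028 0.042]
board 5571 [0.6102 0.2786 0.064 ] ((614.9085083007812, 259.1723937988281), (40.99098205566406, 150.03065490722656), 9.054640769958496)
```

View pics/w1.png

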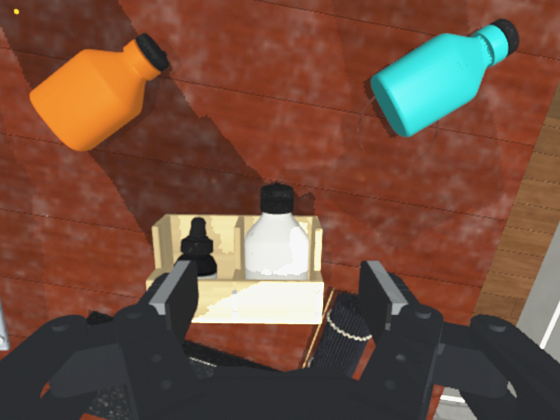

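The wrist picture shows the white bottle's cap at (277,197), clear of everything, between the fingers' planes. Cap centre is (0.527, 0.2805), 30 × 21 mm with its axis 27 mm up, as expected. Now descend and grip.

```bash
sed -i 's/^RACK=.*;/RACK=frame((.5952,.2561),9.05);/' h.py
python3 -m crank '0.065 0 -0.0016 0.02 0 0 1.3;0.065 0 0 0.035 0 0 0;0.065 0 0 0.035 0 0 0;0.065 0 0 0.035 0 0 0;0.065 0 0 0.03 0 0 0;0.065 0 0 0.018 0 0 0;0.065 0 0 0 0 0 0;0.065 0 0 0 0 0 0' 30
python3 -m crank '0.02 0 0 0 0 0 0;0.02 0 0 0 0 0 0;0.02 0 0 0 0 0 0;0.02 0 0 0 0 0 0;0.02 0 0 0 0 0 0;0.02 0 0 0 0 0 0;0.02 0 0 0 0 0 0;0.02 0 0 0 0 0 0' 40
```

```text
clock: 2.15
position: [0.526, 0.2804, 0.0274]
tool_rot: [-3.141, -0.002, -2.998]
force: [-0.8, 0.7, 0.4]
grip_width: 0.0646
finger_force: 0.0
clock: 2.82
position: [0.5265, 0.2809, 0.028]
tool_rot: [3.141, 0.0, -2.996]
force: [-1.0, 1.2, 4.8]
grip_width: 0.0284
finger_force: 39.5
```

```bash
python3 -m crank '0.02 0.004 0 -0.001 0 0 0;0.02 0.008 -0.0001 0 0 0 0;0.02 0.011 -0.0002 0 0 0 0;0.02 0.012 -0.0002 0 0 0 0;0.02 0.012 -0.0002 0 0 0 0;0.02 0.012 -0.0002 0 0 0 0;0.02 0.012 -0.0002 0 0 0 0;0.02 0.012 -0.0002 0 0 0 0'
python3 -m crank '0.02 0.012 -0.0002 0 0 0 0;0.02 0.012 0 0 0 0 0;0.02 0.006 0 0 0 0 0;0.02 0 0 0.002 0 0 0;0.02 0 0 0.002 0 0 0;0.02 0 0 0.0015 0 0 0;0.02 0 0 0 0 0 0;0.02 0 0 0 0 0 0'
python3 - <<'E'
from h import *
px,P,s=look("top","pics/t2.png"); np.savez("t2.npz",px=px,P=P); goto(RACK(-.174,.036,.0215),99.05)
E
```

```text
clock: 3.48
position: [0.4429, 0.2666, 0.0286]
tool_rot: [-3.141, -0.001, -2.996]
force: [0.5, 0.7, -1.9]
grip_width: 0.0281
finger_force: 39.5
clock: 4.15
position: [0.415, 0.2628, 0.0231]
tool_rot: [-3.142, -0.0, -2.996]
force: [-3.3, 0.6, 6.5]
grip_width: 0.0282
finger_force: 40.2
 t 4.2 pos [0.415  0.2628 0.0232] F [-3.3 -0.4  5.6] w 0.0283 turn [-0.   -0.01 -0.72] shift after turn [-2.9  1.1  1.7] before [-2.8  1.1  1.7]
```

```bash
python3 -m crank '0.055 0 0 0 0 0 0;0.055 0 0 0 0 0 0;0.055 0 0 0 0 0 0;0.055 0 0 -0.01 0 0 0;0.055 0 0 -0.03 0 0 0;0.085 0 0 -0.04 0 0 0;0.085 -0.03 0 -0.04 0 0 0;0.085 -0.03 0 -0.03 0 0 0'
python3 - <<'E'
from h import *
px,P,s=look("wrist","pics/w3.png"); np.savez("w3.npz",px=px,P=P)
goto(s["position"])
hsv=cv2.cvtColor(px,cv2.COLOR_RGB2HSV)
nr=(np.linalg.norm(P[...,:2]-RACK(-.134,.036)[:2],axis=-1)<.085)&(P[...,2]>.012)&(P[...,2]<.055)
w=nr&(hsv[...,1]<60)&(hsv[...,2]>130); b=nr&(hsv[...,2]<70)
for n,m in(("white",w),("cap",b),("all",w|b)):
    p=P[m]; print(n,len(p),p.mean(0).round(4),cv2.minAreaRect((p[:,:2]*1000).astype(np.float32)),np.percentile(p[:,2],[5,95]).round(3))
E
```

```text
clock: 4.87
position: [0.4684, 0.2708, 0.1697]
tool_rot: [3.141, 0.001, -2.994]
force: [0.8, -0.1, -0.4]
grip_width: 0.0849
finger_force: 0.0
 t 4.92 pos [0.4763 0.2722 0.175 ] F [ 3.9 -1.6  7.4] w 0.0848 turn [0. 0. 0.] shift after turn [ 8.1 -0.3  5.1] before [ 8.1 -0.3  5.1]
white 6963 [0.4693 0.2711 0.0392] ((468.3072814941406, 270.8584289550781), (85.90994262695312, 57.56357955932617), 9.785135269165039) [0.031 0.043]
cap 1066 [0.4154 0.2619 0.0334] ((415.62664794921875, 261.92779541015625), (21.022510528564453, 29.73953628540039), 10.698822975158691) [0.026 0.038]
all 8029 [0.4621 0.2699 0.0385] ((458.0344543457031, 269.0855712890625), (106.88936614990234, 57.51831817626953), 9.5723295211792) [0.03  0.043]
```

View pics/w3.png

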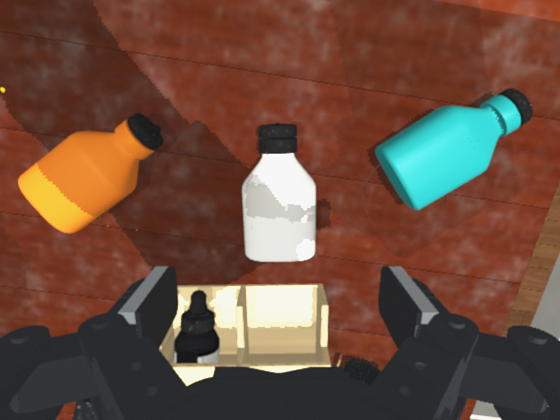

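The wrist picture shows the white bottle lying free on the table (cap at (278,138), base at (280,258)) and the ink bottle still in the rack at (197,335). The measured axis is at yaw 9.6° with bottle_mid at (0.4753, 0.2720). Now take it round the body.

```bash
python3 -m crank '0.085 0.001 0 0.03 0 0 -1.1;0.085 0 0 0.036 0 0 0;0.085 0 0 0.036 0 0 0;0.085 0 0 0.025 0 0 0;0.085 0 0 0.016 0 0 0;0.085 0 0 0.008 0 0 0;0.085 0 0 0 0 0 0;0.085 0 0 0 0 0 0'
python3 -m crank '0.045 0 0 0 0 0 0;0.045 0 0 0 0 0 0;0.045 0 0 0 0 0 0;0.045 0 0 0 0 0 0;0.045 0 0 0 0 0 0;0.045 0 0 0 0 0 0;0.045 0 0 0 0 0 0;0.045 0 0 0 0 0 0' 40
```

```text
clock: 5.58
position: [0.468, 0.2706, 0.0159]
tool_rot: [3.142, 0.0, -2.977]
force: [0.0, 0.7, -0.6]
grip_width: 0.0852
finger_force: 0.0
clock: 6.25
position: [0.4683, 0.2709, 0.0164]
tool_rot: [3.141, 0.002, -2.977]
force: [-1.6, -0.8, 12.1]
grip_width: 0.0579
finger_force: 40.4
```

The tool went 7 mm too deep and too far towards the cap because it was still moving at the last reading. I regrip on the mark.

```bash
python3 -m crank '0.085 0 0 0 0 0 0;0.085 0 0 -0.002 0 0 0;0.085 0 0 -0.005 0 0 0;0.085 -0.007 0 0 0 0 0;0.085 0 0 0 0 0 0;0.045 0 0 0 0 0 0;0.045 0 0 0 0 0 0;0.045 0 0 0 0 0 0' 40
python3 -m crank '0.045 0 0 0 0 0 0;0.045 0 0 0 0 0 0;0.045 0 0 0 0 0 0;0.045 0 0 0 0 0 0;0.045 0 0 0 0 0 0;0.045 0 0 0 0 0 0;0.045 0 0 0 0 0 0;0.045 0 0 0 0 0 0' 40
python3 -c "
from h import *
goto(BOX(-.06,-.0175,.33),98-90,0,'hop')"
```

```text
clock: 6.92
position: [0.4745, 0.2715, 0.0222]
tool_rot: [-3.141, -0.0, -2.977]
force: [-0.3, -0.7, 4.1]
grip_width: 0.0577
finger_force: 42.1
clock: 7.58
position: [0.4745, 0.2715, 0.0222]
tool_rot: [-3.141, -0.0, -2.977]
force: [-0.7, -2.2, 5.2]
grip_width: 0.0577
finger_force: 42.4
hop t 7.58 pos [0.4745 0.2715 0.0222] F [-0.7 -2.2  5.2] w 0.0577 turn [-2.000e-02  0.000e+00  9.144e+01] shift after turn [-413.8   50.9 -307.8] before [ -40.4 -415.  -307.7]
```

```bash
python3 -m crank '0.045 0 0 -0.01 0 0 0;0.045 0 0 -0.025 0 0 0;0.045 0 0 -0.04 0 0 0;0.045 0 0 -0.041 0 0 0;0.045 0 0 -0.041 0 0 0;0.045 0 0 -0.041 0 0 0;0.045 0 0 -0.041 0 0 0;0.045 0 0 -0.041 0 0 0'
python3 -m crank '0.045 -0.0037 -0.02 -0.02 0 0 0;0.045 -0.0037 -0.0365 -0.01 0 0 0;0.045 -0.0037 -0.0365 0 0 0 0;0.045 -0.0037 -0.0365 0 0 0 0;0.045 -0.0037 -0.0365 0 0 0 0;0.045 -0.0037 -0.0365 0 0 0 0;0.045 -0.0037 -0.0365 0 0 0 0;0.045 -0.0037 -0.0365 0 0 0 0'
python3 -m crank '0.045 -0.0037 -0.0365 0 0 0 0;0.045 -0.0037 -0.0365 0 0 0 0;0.045 -0.0037 -0.0365 0 0 0 0;0.045 0 -0.03 0 0 0 0;0.045 0 0 0 0 0 7;0.045 0 0 0 0 0 7;0.045 0 0 0 0 0 7;0.045 0 0 0 0 0 7'
python3 -m crank '0.045 0 0 0 0 0 7;0.045 0 0 0 0 0 7;0.045 0 0 0 0 0 7;0.045 0 0 0 0 0 7;0.045 0 0 0 0 0 7;0.045 0 0 0 0 0 7;0.045 0 0 0 0 0 7;0.045 0 0 0 0 0 7'
python3 -m crank '0.045 0 0 0 0 0 7;0.045 0 0 0 0 0 0;0.045 0 0 0 0 0 0;0.045 0 0 0 0 0 0;0.045 0 0 0 0 0 0;0.045 0 0 0 0 0 0;0.045 0 0 0 0 0 0;0.045 0 0 0 0 0 0'
python3 - <<'E'
from h import *
px,P,s=look("wrist","pics/w4.png"); np.savez("w4.npz",px=px,P=P)
goto(BOX(-.06,-.0175,.33),98-90,0,'hop'); print(s["qpos"].round(2))
px,P,s=look("top","pics/t4.png"); np.savez("t4.npz",px=px,P=P)
# refined box yaw from first top view: hood rear part
D=np.load("top0.npz"); Q=D["P"]
m=np.zeros(Q.shape[:2],bool); m[95:150,285:385]=1; m&=(abs(Q[...,2]-.218)<.012)&(Q[...,0]>.668)
p=Q[m]; print(cv2.minAreaRect((p[:,:2]*1000).astype(np.float32)))
E
```

```text
clock: 8.25
position: [0.4738, 0.2713, 0.3049]
tool_rot: [3.141, 0.0, -2.977]
force: [1.2, 0.6, -1.8]
grip_width: 0.058
finger_force: 43.9
clock: 8.92
position: [0.5487, 0.003, 0.3327]
tool_rot: [3.141, 0.0, -2.977]
force: [0.9, -0.2, -0.3]
grip_width: 0.0578
finger_force: 43.9
clock: 9.58
position: [0.5823, -0.1311, 0.3324]
tool_rot: [3.141, -0.001, 2.811]
force: [0.4, -0.7, -2.1]
grip_width: 0.0578
finger_force: 43.9
clock: 10.25
position: [0.5824, -0.1308, 0.3325]
tool_rot: [-3.142, -0.001, 1.834]
force: [-0.4, -0.2, -2.3]
grip_width: 0.0579
finger_force: 43.9
clock: 10.92
position: [0.5828, -0.1311, 0.3321]
tool_rot: [3.142, -0.0, 1.719]
force: [-0.0, 0.8, -0.6]
grip_width: 0.0579
finger_force: 43.9
hop t 10.97 pos [ 0.5828 -0.1311  0.3321] F [ 0.7  0.1 -1.4] w 0.0579 turn [-0.   -0.    0.47] shift after turn [-0.  -0.3  2.1] before [-0.  -0.3  2.1]
[-0.16  0.43  0.41  1.59 -0.18  1.16  0.43]
((713.970703125, -97.769287109375), (116.3220443725586, 204.1331024169922), 7.684924125671387)
```

View pics/w4.png

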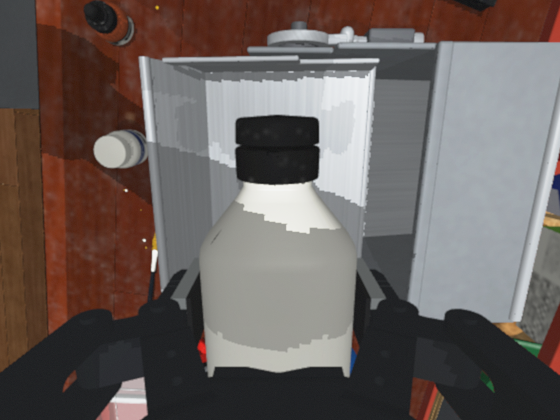

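The wrist picture shows the bottle held level over the hopper, cap towards +y, parallel to the hopper's front wall (x≈150–208) and the hood edge (x≈435). The gesso and ink bottles still stand at (120,148) and (108,22). Next I fit the floor from this view.

```bash
python3 - <<'E'
import numpy as np,cv2
from h import *
for f in ("w4.npz","top0.npz"):
    D=np.load(f);P=D["P"]
    q=P-np.array([.6395,-.1055,0]); a=np.radians(8); L=np.stack([np.cos(a)*q[...,0]+np.sin(a)*q[...,1],-np.sin(a)*q[...,0]+np.cos(a)*q[...,1],q[...,2]],-1)
    x,y,z=L[...,0],L[...,1],L[...,2]
    m=(abs(y)<.08)&(x>-.11)&(x<-.005)&(z>.145)&(z<.195)
    A=np.c_[x[m],y[m],np.ones(m.sum())]; c=np.linalg.lstsq(A,z[m],rcond=None)[0]
    print(f,m.sum(),"floor slope",c.round(3),"z at bed",(c@[-.06,0,1]).round(4))
    zf=c[0]*x+c[1]*y+c[2]
    for yy in(0.03,.05,.07):
        k=(abs(y-yy)<.008)&(abs(z-zf)<.012); print("floor x range",yy,np.percentile(x[k],[1,99]).round(4) if k.any() else None)
    k=(x>-.10)&(x<-.02)&(z>.20)&(z<.26)&(y>.07)&(y<.13); print("left end wall y",np.percentile(y[k],[2,50,98]).round(3) if k.any() else None)
    k=(abs(z-.218)<.01)&(x>.03)&(abs(y)<.09); 
    for lo,hi in((-.08,-.03),(0,.03),(.05,.08)):
        j=k&(y>lo)&(y<hi); 
        if j.any(): print("hood front",lo,np.percentile(x[j],[1,99]).round(4))
    k=(abs(z-.218)<.012)&(x>.05); print("hood y",np.percentile(y[k],[.5,99.5]).round(3))
    k=(z>.195)&(z<.245)&(x<-.11)&(x>-.19)&(abs(y)<.08)
    j=k&(abs(y-.05)<.02); print("front wall top",np.percentile(x[j],[2,98]).round(3),np.percentile(z[j],98).round(3)) if j.any() else 0
E
```

```text
w4.npz 9342 floor slope [0.142 0.    0.178] z at bed 0.17
floor x range 0.03 [-0.1263  0.0103]
floor x range 0.05 [-0.1261  0.0101]
floor x range 0.07 [-0.1259  0.0096]
left end wall y [0.084 0.085 0.095]
hood front -0.08 [0.0392 0.128 ]
hood front 0 [0.0392 0.1279]
hood front 0.05 [0.0391 0.1224]
hood y [-0.101  0.096]
front wall top [-0.152 -0.138] 0.218
top0.npz 2042 floor slope [0.139 0.002 0.178] z at bed 0.1696
floor x range 0.03 [-0.1241  0.2986]
floor x range 0.05 [-0.1237  0.0115]
floor x range 0.07 [-0.124  0.011]
left end wall y [0.086 0.088 0.098]
hood front -0.08 [0.0412 0.386 ]
hood front 0 [0.0407 0.2848]
hood front 0.05 [0.041  0.1309]
hood y [-0.675  0.559]
front wall top [-0.152 -0.138] 0.22
```

```bash
python3 -m crank '0.045 0 0 0 -4.1 0 0.2;0.045 0 0 0 -4 0 0.2;0.045 0 0 0 0 0 0;0.045 0 0 0 0 0 0;0.045 0 0 0 0 0 0;0.045 0 0 0 0 0 0;0.045 0 0 0 0 0 0;0.045 0 0 0 0 0 0'
python3 -c "
from h import *
goto(BOX(-.0653,-.0205,.1922),8,-8.1,'place')"
```

```text
clock: 11.68
position: [0.5831, -0.1309, 0.3318]
tool_rot: [3.001, -0.0, 1.712]
force: [0.2, -0.0, -0.5]
grip_width: 0.0579
finger_force: 43.9
place t 11.68 pos [ 0.5831 -0.1309  0.3318] F [ 0.2 -0.  -0.5] w 0.0579 turn [-0.06 -0.03  0.06] shift after turn [ -3.2 -25.5 137.4] before [ -3.3 -25.4 137.4]
```

Descend to about 10 mm above first, then check and settle.

```bash
python3 -m crank '0.045 -0.0033 -0.0125 0 0 0 0;0.045 0 -0.013 0.01 0 0 0;0.045 0 0 0.03 0 0 0;0.045 0 0 0.035 0 0 0;0.045 0 0 0.03 0 0 0;0.045 0 0 0.015 0 0 0;0.045 0 0 0.007 0 0 0;0.045 0 0 0 0 0 0'
python3 -m crank '0.045 0 0 0.003 0 0 0;0.045 0 0 0.003 0 0 0;0.045 0 0 0.002 0 0 0;0.045 0 0 0.0015 0 0 0;0.045 0 0 0 0 0 0;0.045 0 0 0 0 0 0;0.045 0 0 0 0 0 0;0.045 0 0 0 0 0 0'
python3 -c "
from h import *
goto(BOX(-.0653,-.0205,.1922),8,-8.1,'place')"
```

```text
clock: 12.35
position: [0.5757, -0.1351, 0.2014]
tool_rot: [3.003, -0.001, 1.711]
force: [0.7, -1.0, -0.5]
grip_width: 0.0579
finger_force: 43.8
clock: 13.02
position: [0.5774, -0.1351, 0.1936]
tool_rot: [3.0, -0.0, 1.711]
force: [0.5, -0.8, -1.5]
grip_width: 0.0578
finger_force: 43.9
place t 13.02 pos [ 0.5774 -0.1351  0.1936] F [ 0.5 -0.8 -1.5] w 0.0578 turn [ 0.01 -0.03  0.03] shift after turn [0.2 0.1 1.4] before [0.2 0.1 1.4]
```

```bash
python3 -m crank '0.045 0 0 0.001 0 0 0;0.045 0 0 0.001 0 0 0;0.045 0 0 0 0 0 0;0.045 0 0 0 0 0 0;0.045 0 0 0 0 0 0;0.045 0 0 0 0 0 0;0.045 0 0 0 0 0 0;0.045 0 0 0 0 0 0'
python3 -m crank '0.045 0 0 0.0008 0 0 0;0.045 0 0 0 0 0 0;0.045 0 0 0 0 0 0;0.045 0 0 0 0 0 0;0.045 0 0 0 0 0 0;0.045 0 0 0 0 0 0;0.045 0 0 0 0 0 0;0.045 0 0 0 0 0 0'
```

```text
clock: 13.68
position: [0.5776, -0.135, 0.1914]
tool_rot: [3.0, -0.0, 1.711]
force: [0.3, -0.6, -1.4]
grip_width: 0.0579
finger_force: 43.9
clock: 14.35
position: [0.5778, -0.1351, 0.191]
tool_rot: [3.0, -0.001, 1.711]
force: [-2.7, 0.6, 7.6]
grip_width: 0.0577
finger_force: 45.0
```

Contact at 8 N: the bottle is on the floor. Release, then withdraw along the tool axis.

```bash
python3 -m crank '0.072 0 0 -0.0005 0 0 0;0.072 0 0 0 0 0 0;0.072 0 0 0 0 0 0;0.072 0 0 0 0 0 0;0.072 0 0 0 0 0 0;0.072 0 0 -0.005 0 0 0;0.072 0 0 -0.015 0 0 0;0.072 0 0 -0.025 0 0 0'
python3 -m crank '0.072 0 0 -0.035 0 0 0;0.072 0 0 -0.035 0 0 0;0.072 0 0 -0.025 0 0 0;0.072 0 0 -0.01 0 0 0;0.072 0 0 0 0 0 0;0.072 0 0 0 0 0 0;0.072 0 0 0 0 0 0;0.072 0 0 0 0 0 0'
python3 - <<'E'
from h import *
px,P,s=look("wrist","pics/w5.png"); goto(BOX(-.109-.035,-.152,.36),8,0,'lever')
E
```

```text
clock: 15.02
position: [0.5704, -0.1357, 0.2346]
tool_rot: [3.004, -0.001, 1.711]
force: [-0.3, -0.6, 0.9]
grip_width: 0.072
finger_force: 0.0
clock: 15.68
position: [0.5564, -0.1379, 0.3383]
tool_rot: [3.002, -0.001, 1.711]
force: [-0.1, -0.3, 0.2]
grip_width: 0.0719
finger_force: 0.0
lever t 15.73 pos [ 0.5565 -0.1379  0.3384] F [-0.4 -0.4  0.2] w 0.0723 turn [ 7.99 -0.05  0.04] shift after turn [-131.4  -57.3  -21.6] before [-131.4  -53.8  -29.4]
```

View pics/w5.png

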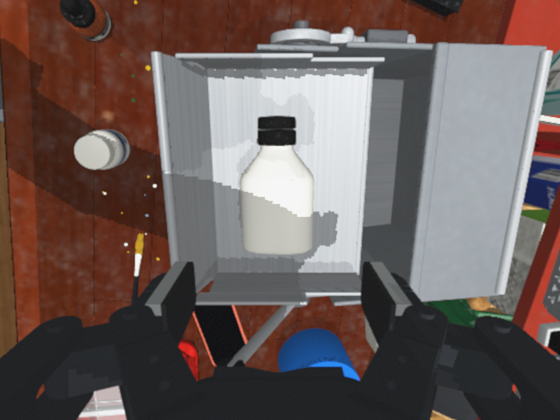

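The bottle lies lengthwise in the hopper, centred, at (277,185). Now straighten the tool, close the fingers and go in front of the lever.

```bash
python3 -m crank '0 0 0 0 4 0 0;0 0 0 0 4 0 0;0 -0.03 -0.015 0 0 0 0;0 -0.03 -0.015 0 0 0 0;0 -0.03 -0.015 0 0 0 0;0 -0.03 -0.015 0 0 0 0;0 -0.007 -0.003 0 0 0 0;0 0 0 0 0 0 0' 40
python3 - <<'E'
from h import *
goto(BOX(-.150,-.148,.262),8,0,'lever')
px,P,s=look("wrist","pics/w6.png")
q=P-np.array([.6395,-.1055,0]); a=np.radians(8); L=np.stack([np.cos(a)*q[...,0]+np.sin(a)*q[...,1],-np.sin(a)*q[...,0]+np.cos(a)*q[...,1],q[...,2]],-1)
k=(L[...,2]>.255)&(L[...,2]<.285)&(L[...,1]<-.08)&(L[...,0]<-.05); p=L[k]; print(len(p), np.percentile(p,[2,50,98],axis=0).round(3) if len(p) else 0)
E
```

```text
clock: 16.4
position: [0.5107, -0.2753, 0.3388]
tool_rot: [3.141, -0.0, 1.707]
force: [0.1, 0.5, -0.6]
grip_width: -0.0002
finger_force: 0.0
lever t 16.4 pos [ 0.5107 -0.2753  0.3388] F [ 0.1  0.5 -0.6] w -0.0002 turn [ 0.02 -0.   -0.21] shift after turn [ 2.2  1.2 76.8] before [ 2.2  1.1 76.8]
3252 [[-0.121 -0.169  0.262]
 [-0.113 -0.141  0.271]
 [-0.102 -0.116  0.273]]
```

View pics/w6.png

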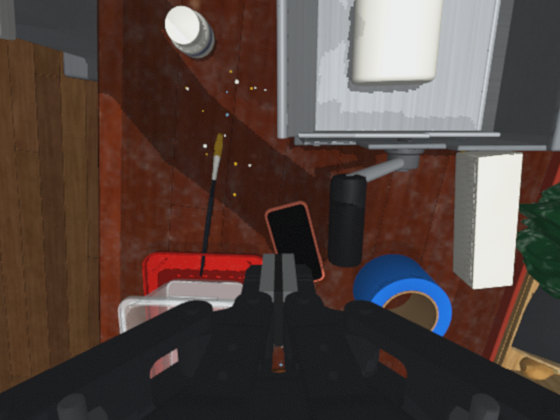

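The picture shows the closed fingers (280,270) in front of the handle (347,220), with the lever arm joining at its inner end. Descend beside it and approach.

```bash
python3 -m crank '0 0 0 0.02 0 0 0;0 0 0 0.03 0 0 0;0 0 0 0.02 0 0 0;0 0 0 0.007 0 0 0;0 0 0 0 0 0 0;0 0 0.005 0 0 0 0;0 0 0.005 0 0 0 0;0 0 0 0 0 0 0'
python3 -c "
from h import *
goto(BOX(-.1091,-.148,.262),8,0,'handle')"
```

```text
clock: 17.12
position: [0.5239, -0.2707, 0.2636]
tool_rot: [3.138, 0.0, 1.712]
force: [-0.6, 0.6, -0.2]
grip_width: -0.0
finger_force: 0.0
handle t 17.12 pos [ 0.5239 -0.2707  0.2636] F [-0.6  0.6 -0.2] w -0.0 turn [0.21 0.01 0.1 ] shift after turn [-0.5 28.4  1.6] before [-0.5 28.4  1.7]
```

```bash
python3 -m crank '0 0 0.003 0 0 0 0;0 0 0.008 -0.0045 0 0 0;0 0 0.008 -0.0045 0 0 0;0 0 0.009 -0.004 0 0 0;0 0 0.009 -0.003 0 0 0;0 0 0.009 -0.002 0 0 0;0 0 0.009 -0.0015 0 0 0;0 0 0 0 0 0 0'
python3 -c "
from h import *
goto(BOX(-.1091,-.148,.262),8,0,'handle')"
```

```text
clock: 17.78
position: [0.5774, -0.2639, 0.2831]
tool_rot: [3.14, 0.001, 1.711]
force: [-7.3, -2.1, 8.5]
grip_width: 0.0001
finger_force: 4.5
handle t 17.78 pos [ 0.5774 -0.2639  0.2831] F [-7.3 -2.1  8.5] w 0.0001 turn [0.09 0.04 0.04] shift after turn [  0.3 -25.6  21.1] before [  0.3 -25.6  21.1]
```

```bash
python3 -m crank '0 0 0.009 -0.0005 0 0 0;0 0 0.0095 0 0 0 0;0 0 0.0095 0.0005 0 0 0;0 0 0.009 0.0015 0 0 0;0 0 0.009 0.0025 0 0 0;0 0 0.008 0.003 0 0 0;0 0 0 0 0 0 0;0 0 0 0 0 0 0'
python3 - <<'E'
from h import *
goto(BOX(-.1091,-.148,.262),8,0,'handle')
def loc(P):
    q=P-np.array([.6395,-.1055,0]); a=np.radians(8); return np.stack([np.cos(a)*q[...,0]+np.sin(a)*q[...,1],-np.sin(a)*q[...,0]+np.cos(a)*q[...,1],q[...,2]],-1)
px,P,s=look("wrist","pics/w7.png"); L=loc(P); 
k=(L[...,2]>.24)&(L[...,2]<.31)&(L[...,1]<-.1)&(L[...,1]>-.135)&(L[...,0]>-.09); p=L[k]; print(len(p), np.percentile(p,[2,50,98],axis=0).round(3) if len(p) else 0)
look("scene","pics/s7.png")
E
```

```text
clock: 18.45
position: [0.6298, -0.2561, 0.2755]
tool_rot: [3.141, -0.001, 1.711]
force: [-8.5, 0.5, 4.3]
grip_width: 0.0002
finger_force: 3.9
handle t 18.45 pos [ 0.6298 -0.2561  0.2755] F [-8.5  0.5  4.3] w 0.0002 turn [ 0.03 -0.03  0.03] shift after turn [ -0.2 -78.5  13.5] before [ -0.2 -78.5  13.4]
4290 [[-0.042 -0.135  0.245]
 [-0.011 -0.122  0.284]
 [ 0.001 -0.115  0.308]]
```

View pics/w7.png

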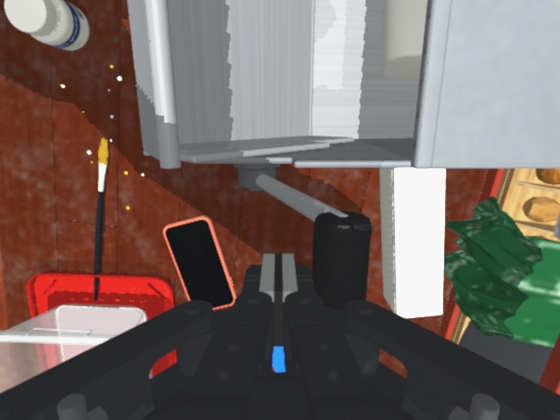

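The hopper is tipped to about 0.97 rad and the bottle (405,50) is sliding back under the hood. Hold, then check again.

```bash
python3 -m crank '0 0 0.002 0 0 0 0;0 0 0 0 0 0 0;0 0 0 0 0 0 0;0 0 0 0 0 0 0;0 0 0 0 0 0 0;0 0 0 0 0 0 0;0 0 0 0 0 0 0;0 0 0 0 0 0 0'
python3 -m crank '0 0 0 0 0 0 0;0 0 0 0 0 0 0;0 0 0 0 0 0 0;0 0 0 0 0 0 0;0 0 0 0 0 0 0;0 0 0 0 0 0 0;0 0 0 0 0 0 0;0 0 0 0 0 0 0'
python3 - <<'E'
from h import *
a,_,_=look("wrist"); b,_,_=look("top"); 
b=cv2.resize(b[90:230,270:430],(480,420),interpolation=cv2.INTER_CUBIC)
cv2.imwrite("pics/w8.png",cv2.cvtColor(np.hstack([cv2.resize(a[:230],(320,420*1//2)),np.zeros((210,0,3),np.uint8)]),cv2.COLOR_RGB2BGR))
o=np.zeros((420,800,3),np.uint8); o[:210,:320]=cv2.resize(a[:230,240:],(320,210)); o[:,320:]=b
cv2.imwrite("pics/c8.png",cv2.cvtColor(o,cv2.COLOR_RGB2BGR))
E
```

```text
clock: 19.22
position: [0.631, -0.2559, 0.2753]
tool_rot: [-3.141, -0.001, 1.71]
force: [-8.6, -0.1, 1.3]
grip_width: 0.0001
finger_force: 4.4
clock: 19.88
position: [0.631, -0.2559, 0.2752]
tool_rot: [-3.141, -0.001, 1.71]
force: [-9.2, -0.6, 0.6]
grip_width: -0.0
finger_force: 4.4
```

View pics/c8.png

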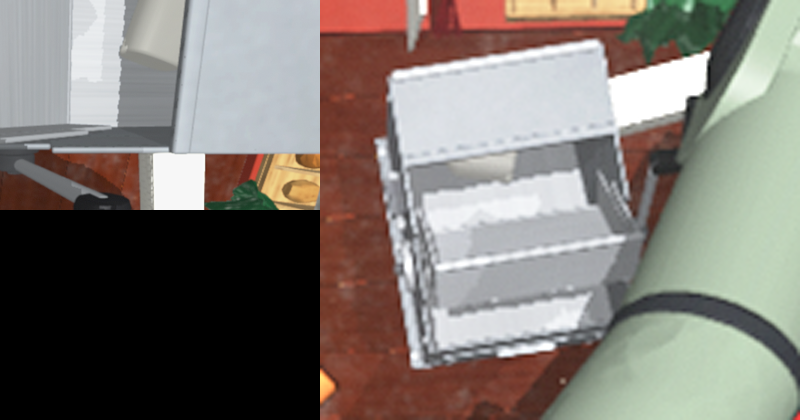

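```bash
python3 - <<'E'
from h import *
a=np.radians(8)
for n in("top","wrist"):
    px,P,s=look(n); q=P-np.array([.6395,-.1055,0]); L=np.stack([np.cos(a)*q[...,0]+np.sin(a)*q[...,1],-np.sin(a)*q[...,0]+np.cos(a)*q[...,1],q[...,2]],-1)
    k=(L[...,0]>-.03)&(L[...,0]<.15)&(abs(L[...,1])<.1)&(L[...,2]<.2)
    warm=k&(px[...,0].astype(int)-px[...,2]>8)&(px[...,0]>110)
    p=L[warm]; print(n,len(p),np.percentile(p,[2,50,98],axis=0).round(3).tolist() if len(p) else 0)
    for x0 in np.arange(-.03,.12,.015):
        j=k&(abs(L[...,0]-x0)<.007)&(abs(L[...,1]+.01)<.05)
        if j.any(): print(round(x0,3),np.percentile(L[j][:,2],[5,50,95]).round(3))
E
```

```text
top 8 [[0.079, 0.022, 0.001], [0.126, 0.099, 0.036], [0.148, 0.1, 0.196]]
-0.03 [0.145 0.151 0.156]
-0.015 [0.13  0.139 0.146]
0.0 [0.127 0.13  0.131]
0.015 [0.032 0.036 0.041]
0.03 [0.029 0.033 0.037]
0.045 [0.026 0.03  0.047]
0.06 [0.024 0.039 0.067]
0.075 [0.021 0.058 0.068]
0.09 [0.018 0.022 0.025]
wrist 146 [[0.066, -0.03, 0.062], [0.086, 0.0, 0.064], [0.096, 0.017, 0.068]]
-0.03 [0.147 0.15  0.154]
-0.015 [0.131 0.138 0.145]
0.0 [0.037 0.039 0.04 ]
0.015 [0.034 0.036 0.038]
0.03 [0.031 0.033 0.035]
0.045 [0.028 0.03  0.049]
0.06 [0.026 0.051 0.066]
0.075 [0.023 0.065 0.067]
0.09 [0.019 0.063 0.065]
0.105 [0.015 0.017 0.046]
```

The bottle is inside the box on the sloping floor, its top 65 mm up at the back, and the hopper is empty. Now lead the lever home gently.

```bash
python3 -m crank '0 0 -0.007 -0.002 0 0 0;0 0 -0.009 -0.002 0 0 0;0 0 -0.009 -0.002 0 0 0;0 0 -0.009 -0.001 0 0 0;0 0 -0.009 0 0 0 0;0 0 -0.009 0 0 0 0;0 0 -0.009 0.001 0 0 0;0 0 -0.009 0.002 0 0 0'
python3 -m crank '0 0 -0.009 0.003 0 0 0;0 0 -0.009 0.004 0 0 0;0 0 -0.009 0.004 0 0 0;0 0 -0.009 0.004 0 0 0;0 0 -0.009 0.003 0 0 0;0 0 -0.01 0 0 0 0;0 0 -0.01 0 0 0 0;0 0 0 0 0 0 0'
python3 -c "
from h import *
goto(BOX(-.1091,-.148,.262),8,0,'handle')"
```

```text
clock: 20.75
position: [0.5622, -0.2655, 0.2793]
tool_rot: [3.14, -0.0, 1.711]
force: [1.3, -0.7, -0.4]
grip_width: 0.0002
finger_force: 0.0
clock: 21.42
position: [0.4965, -0.2753, 0.2613]
tool_rot: [3.14, -0.0, 1.709]
force: [-0.7, -0.6, 1.4]
grip_width: 0.0001
finger_force: 0.0
handle t 21.42 pos [ 0.4965 -0.2753  0.2613] F [-0.7 -0.6  1.4] w 0.0001 turn [ 0.09 -0.02 -0.06] shift after turn [ 0.2 56.2 -0.7] before [ 0.3 56.2 -0.6]
```

Clear of the lever. Rise, move aside, then check everything.

```bash
python3 -m crank '0 0 -0.01 -0.02 0 0 0;0 0 -0.01 -0.03 0 0 0;0 0 0 -0.03 0 0 0;0 -0.03 0 -0.02 0 0 0;0 -0.03 0 0 0 0 0;0 -0.03 0 0 0 0 0;0 -0.02 0 0 0 0 0;0 0 0 0 0 0 0'
python3 -m crank '0 0 0 0 0 0 0;0 0 0 0 0 0 0;0 0 0 0 0 0 0;0 0 0 0 0 0 0;0 0 0 0 0 0 0;0 0 0 0 0 0 0;0 0 0 0 0 0 0;0 0 0 0 0 0 0'
python3 - <<'E'
from h import *
px,P,s=look("top","pics/t9.png")
def reg(c0,c1,r0,r1,zl,zh):
    m=np.zeros(P.shape[:2],bool); m[r0:r1,c0:c1]=1
    return m&(P[...,2]>zl)&(P[...,2]<zh)
for n,m in dict(handle=reg(384,412,172,192,.15,.35),bed=reg(315,360,160,195,.05,.2),gesso=reg(325,352,232,257,.02,.12),ink=reg(283,304,240,266,.02,.12),orange=reg(240,280,200,242,.012,.12),turq=reg(155,195,222,262,.012,.12)).items():
    print(n,m.sum(),P[m].mean(0).round(3) if m.any() else 0)
look("scene","pics/s9.png"); print(s["clock"],s["position"].round(3))
E
```

```text
clock: 22.08
position: [0.4932, -0.3901, 0.3606]
tool_rot: [3.141, 0.001, 1.708]
force: [0.4, -1.6, 0.7]
grip_width: 0.0001
finger_force: 0.0
clock: 22.75
position: [0.4938, -0.3862, 0.3609]
tool_rot: [3.14, -0.0, 1.711]
force: [0.3, -0.1, -0.3]
grip_width: -0.0
finger_force: 0.0
handle 3 [ 0.576 -0.235  0.28 ]
bed 1563 [ 0.583 -0.117  0.175]
gesso 168 [ 0.389 -0.126  0.057]
ink 128 [0.367 0.012 0.043]
orange 493 [0.463 0.12  0.038]
turq 528 [0.405 0.391 0.038]
22.75 [ 0.494 -0.386  0.361]
```

View pics/s9.png

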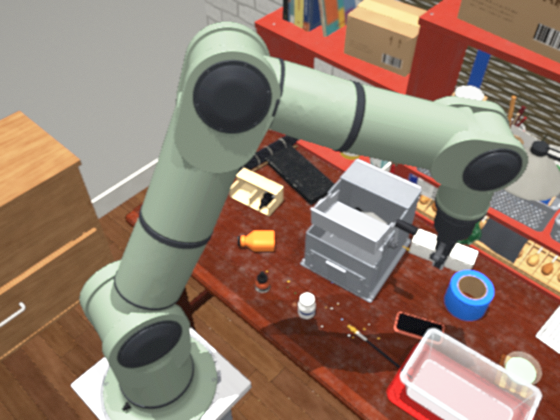

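The picture shows the hopper not fully home: its front wall is raised and the handle is at (408,228) rather than (398,241). Next I measure its angle and what holds it.

```bash
python3 - <<'E'
from h import *
a=np.radians(8)
px,P,s=look("top","pics/t10.png"); q=P-np.array([.6395,-.1055,0]); L=np.stack([np.cos(a)*q[...,0]+np.sin(a)*q[...,1],-np.sin(a)*q[...,0]+np.cos(a)*q[...,1],q[...,2]],-1)
x,y,z=L[...,0],L[...,1],L[...,2]
m=(abs(y)<.08)&(x>-.11)&(x<-.005)&(z>.11)&(z<.23)
c=np.polyfit(x[m],z[m],1); print("slope",c,"tilt",np.arctan(c[0]),"q~",.14-np.arctan(c[0]))
for x0 in np.arange(-.16,.14,.015):
    j=(abs(x-x0)<.007)&(abs(y+.01)<.08)
    if j.any(): print(round(x0,3),np.percentile(z[j],[5,50,95]).round(3))
cv2.imwrite("pics/c10.png",cv2.cvtColor(cv2.resize(px[90:230,270:430],(640,560),interpolation=cv2.INTER_CUBIC),cv2.COLOR_RGB2BGR))
E
```

```text
slope [-0.24828023  0.16043081] tilt -0.24335939993997469 q~ 0.3833593999399747
-0.16 [-0.003  0.001  0.006]
-0.145 [-0.003  0.002  0.007]
-0.13 [0.001 0.111 0.253]
-0.115 [0.061 0.186 0.192]
-0.1 [0.181 0.185 0.189]
-0.085 [0.177 0.182 0.186]
-0.07 [0.174 0.178 0.182]
-0.055 [0.17  0.174 0.178]
-0.04 [0.166 0.17  0.174]
-0.025 [0.163 0.167 0.17 ]
-0.01 [0.158 0.163 0.166]
0.005 [0.155 0.159 0.163]
0.035 [0.027 0.037 0.223]
0.05 [0.026 0.216 0.222]
0.065 [0.023 0.215 0.22 ]
0.08 [0.02  0.217 0.221]
0.095 [0.215 0.218 0.222]
0.11 [0.214 0.218 0.221]
0.125 [0.215 0.22  0.225]
```

View pics/c10.png

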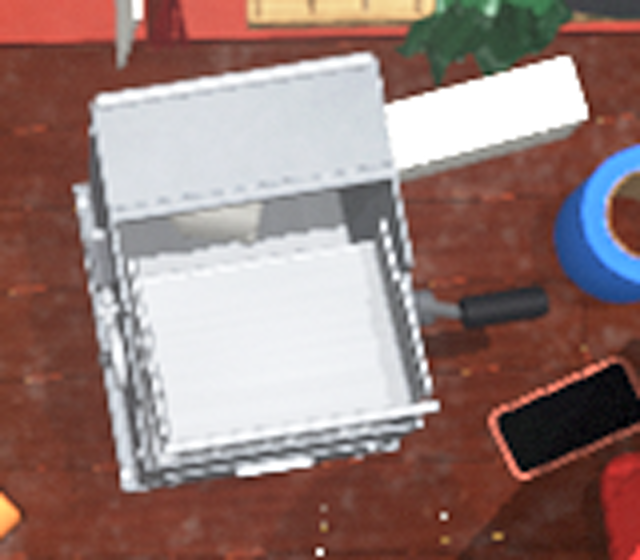

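Led home gently, the hopper came to rest on the catch at about 0.38 rad with the lever not shut; the bottle is in the box. I'll push again and let go sharply by lifting off, so it swings home with momentum.

```bash
python3 -c "
from h import *
goto(BOX(-.118,-.148,.361),8,0,'above'); goto(BOX(-.0705,-.148,.279),8)"
```

```text
above t 22.9 pos [ 0.4938 -0.3863  0.3608] F [-0.4 -0.3  0.1] w -0.0 turn [ 0.1  -0.03  0.04] shift after turn [109.8  65.4  -0.2] before [109.7  65.4  -0. ]
 t 22.9 pos [ 0.4938 -0.3863  0.3608] F [-0.4 -0.3  0.1] w -0.0 turn [ 0.1  -0.03  0.04] shift after turn [109.8 112.9  81.8] before [109.7 112.8  82.1]
```

```bash
python3 -m crank '0 0.02 0.01 0 0 0 0;0 0.03 0.02 0 0 0 0;0 0.03 0.02 0 0 0 0;0 0.02 0.01 0 0 0 0;0 0.01 0.005 0 0 0 0;0 0 0 0.025 0 0 0;0 0 0 0.03 0 0 0;0 0 0 0.0195 0 0 0'
python3 -m crank '0 0 0 0 0 0 0;0 0 0 0 0 0 0;0 0 0.01 0 0 0 0;0 0 0.01 0 0 0 0;0 0 0 0 0 0 0;0 0 0 0 0 0 0;0 0 0 0 0 0 0;0 0 0 0 0 0 0'
python3 -c "
from h import *
goto(BOX(-.0705,-.148,.279),8)"
```

```text
clock: 23.57
position: [0.5422, -0.2683, 0.2846]
tool_rot: [3.141, -0.001, 1.711]
force: [-0.5, -0.5, -1.7]
grip_width: -0.0002
finger_force: 0.0
clock: 24.23
position: [0.5626, -0.2656, 0.2868]
tool_rot: [3.14, -0.0, 1.711]
force: [-0.3, -0.4, -0.1]
grip_width: -0.0001
finger_force: 0.0
 t 24.23 pos [ 0.5626 -0.2656  0.2868] F [-0.3 -0.4 -0.1] w -0.0001 turn [ 0.11 -0.02  0.03] shift after turn [-0.2 28.   7.8] before [-0.2 28.   7.8]
```

```bash
python3 -m crank '0 0 0.006 0 0 0 0;0 0 0.01 0 0 0 0;0 0 0.01 0 0 0 0;0 0 0.01 0 0 0 0;0 0 0.011 0 0 0 0;0 0 0.011 0 0 0 0;0 0 0.008 0 0 0 0;0 0 0 0 0 0 0'
python3 -m crank '0 0 0 0 0 0 0;0 0 0 0 0 0 0;0 0 0 -0.0415 0 0 0;0 0 0 -0.0415 0 0 0;0 0 0 -0.02 0 0 0;0 -0.03 0 0 0 0 0;0 -0.03 0 0 0 0 0;0 0 0 0 0 0 0'
python3 -m crank '0 -0.03 0 0 0 0 0;0 -0.03 0 0 0 0 0;0 0 0 0 0 0 0;0 0 0 0 0 0 0;0 0 0 0 0 0 0;0 0 0 0 0 0 0;0 0 0 0 0 0 0;0 0 0 0 0 0 0'
python3 - <<'E'
from h import *
a=np.radians(8)
px,P,s=look("top","pics/t11.png"); q=P-np.array([.6395,-.1055,0]); L=np.stack([np.cos(a)*q[...,0]+np.sin(a)*q[...,1],-np.sin(a)*q[...,0]+np.cos(a)*q[...,1],q[...,2]],-1)
x,y,z=L[...,0],L[...,1],L[...,2]
m=(abs(y)<.08)&(x>-.11)&(x<-.005)&(z>.11)&(z<.23)
c=np.polyfit(x[m],z[m],1); print("slope",c,"q~",.14-np.arctan(c[0]))
k=(z>.24)&(z<.3)&(y<-.112)&(y>-.175)&(x>-.2)&(x<.06); print("handle",k.sum(),np.median(L[k],0).round(3) if k.any() else 0)
k=(x>.03)&(x<.13)&(abs(y)<.1)&(z<.1); print("in box",k.sum())
E
```

```text
clock: 24.9
position: [0.628, -0.2563, 0.2855]
tool_rot: [-3.14, -0.001, 1.711]
force: [-8.2, -1.2, -0.8]
grip_width: 0.0004
finger_force: 4.2
clock: 25.57
position: [0.6354, -0.3209, 0.3894]
tool_rot: [3.141, 0.002, 1.707]
force: [-1.8, 0.1, -0.8]
grip_width: 0.0003
finger_force: 0.0
clock: 26.23
position: [0.645, -0.3743, 0.39]
tool_rot: [3.139, -0.0, 1.712]
force: [0.3, -0.3, 0.5]
grip_width: -0.0001
finger_force: 0.0
slope [0.1422927  0.17814771] q~ -0.001343857994509312
handle 192 [-0.11  -0.139  0.27 ]
in box 726
```

The hopper is home (q ≈ 0, handle at its starting place). I have viewed 12 pictures, over the limit of 10, so the last check is by numbers only.

```bash
python3 - <<'E'
from h import *
A=np.load("top0.npz"); px,P,s=look("top"); a=np.radians(8)
for n,(c0,c1,r0,r1) in dict(gesso=(325,352,232,257),ink=(283,304,240,266),orange=(240,280,200,242),turq=(155,195,222,262),rackink=(220,240,172,196)).items():
    o=[]
    for Q in(A["P"],P):
        q=Q[r0:r1,c0:c1]; q=q[(q[...,2]>.012)&(q[...,2]<.12)]; o+=[len(q),q.mean(0).round(3)]
    print(n,*o)
q=P-np.array([.6395,-.1055,0]); x=np.cos(a)*q[...,0]+np.sin(a)*q[...,1]; y=-np.sin(a)*q[...,0]+np.cos(a)*q[...,1]
k=(x>.03)&(x<.1)&(abs(y)<.1)&(P[...,2]<.1); print("box inside z",np.percentile(P[k][:,2],[5,50,95]).round(3), s["force"].round(1), s["clock"])
print(bot.job_done())
E
```

```text
gesso 169 [ 0.389 -0.126  0.056] 103 [ 0.394 -0.12   0.053]
ink 128 [0.367 0.012 0.043] 128 [0.367 0.012 0.044]
orange 496 [0.463 0.12  0.038] 495 [0.463 0.12  0.038]
turq 525 [0.405 0.391 0.038] 526 [0.405 0.392 0.038]
rackink 279 [0.601 0.21  0.047] 276 [0.601 0.21  0.047]
box inside z [0.02  0.028 0.066] [ 0.2  0.3 -0.2] 26.2833
the job is handed in; nothing more can be done
None
```

The job is handed in at 26.3 s: the white bottle is in the waste box, the hopper is fully shut on a second push (it first stopped on its catch at about 0.38 rad), and the other bottles are in place — though the gesso bottle was partly hidden at the last check — and I viewed 12 pictures, over the limit of 10.

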